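Load the long sample tube into the shaker and latch its gate

ROBOT

A 7-joint arm with a two-finger parallel gripper is mounted at the origin on the work surface. World frame = base frame: x ahead of the robot, y to its left, z up, the work surface at z = 0. Lengths are in m, angles in degrees, forces in N, time in s.
With the tool pointing down it reaches from about 0.4 to 0.875 m from the base axis. Payload 4.4 kg.
Tool frame: the origin (TCP) lies at the very end of the fingers, on their centre line; the grasp point (between the pads) lies 19 mm behind it; z points along the fingers, y is the line along which they close (so a half turn about z gives the same grasp; the last joint's range is limited). The gripper opens to 85 mm and grips with 20 to 120 N. Pads are 22 mm wide; open, the fingers measure 114 mm over their backs; the gripper's body (76 mm by 85 mm) begins 54 mm behind the grasp point. The pads swing forward as they close: fully open they stand 13 mm farther back than shut.
Start: joints at [-3.77, 36.005, 2.206, 86.941, -1.547, 57.084, -1.146], TCP at [0.65, 0, 0.231] pointing down, gripper open.
Joint ranges: [-175.42, 175.42], [-21.48, 121.26], [-71.46, 75.88], [10.55, 141.38], [-63.04, 243.04], [13.31, 113.54], [-168.57, 168.57]. Speed limits (degrees/s): [147.25, 147.25, 180, 180, 180, 180, 180].

INTERFACE

Orientations are given as [roll, pitch, yaw] about the fixed x, y, z axes, in that order (R = Rz(yaw) Ry(pitch) Rx(roll)).
In Python, from workcell import robot gives the robot as it stands.
- The arm moves only by the tool play_rows, never from a script. Its arguments are lists of equal length, an entry for each row: "translation": the shift along the world's x, y, z scaled (see below), a list of three; "delta_rot": the turn, a rotation vector about the world's x, y, z scaled (see below), a list of three; "grip": the closure, from -1 (fully open) to 1 (shut). A call has 1 to 5 rows; each row shifts and turns the commanded pose from where the row before left it; what a row does not reach is not made up. The controller multiplies each number of a shift by 5 cm and each number of a turn by 5 degrees. A row lasts 1/12 s, in which the tool goes at most 41.7 mm and 7.16 degrees, less where a joint would pass 70% of its speed; a pose out of reach is approached as far as the arm can. A call with a number of a shift or a turn outside -1 to 1 is refused whole. A call with a gripper value outside its range is refused whole. The fingers move at their own pace and stop on an object; "squeeze" is the grip in N (left out, the last holds). Time passes only in rows, so rows that do not move let the fingers close. It gives the time, the measured TCP pose, the force, the opening and the grip force at its end, in the units of the state.
- robot.state(): the state, without advancing time (a new reading comes with each control period).
- robot.snapshot(name): name is "scene" or "side" or "wrist"; returns (picture, depth): 480x640x3 uint8, red, green, blue; 480x640 float32, m along the optical axis (not along the pixel's ray), 0 where there is no reading.
- robot.camera_params(name): a dict with "camera_matrix" (3x3 intrinsics, pixels), "T" (4x4, takes a point from camera to world coordinates); the wrist camera has in their place "mount" (4x4, takes a point from camera to tool coordinates, whose origin is the TCP and whose axes are the flange's). Camera axes: x right, y up, looking along -z (the intrinsics and any distortion apply to the point x, -y, -z); pixel columns grow to the right and rows downward; lengths in m; the calibration is good to about 2 mm. The wrist camera is an equidistant fisheye: a pixel r from the principal point sees the ray r / f radians off the axis. A picture is of the moment at which its call begins: read the wrist's pose just before it. camera_params takes no time and is no camera call.
- robot.sign_off(): hands the job in; it is judged then, once.
Trained networks look in the newest picture that a camera, given by its name, has taken for a name from the list of things; names that differ only in an ending like _2 or _b are one class to them, and where a whole thing is asked for, a point or a joint stands for the part that bears it (a point fixed in the world has none). Each returns a list of dicts, best first, with "conf" (0 to 1); they miss things now and then, are a little off and sometimes report something else, mostly with a low value. They report only what shows in the picture. A call takes as long as a camera call. They do not tell look-alikes from the thing itself.
- robot.look_for(camera, target): "box" ([centre column, centre row, width, height] in pixels, round what is visible of it).
The state is a dict: "time": time; "q": joint angles; "joint_velocities": joint speeds; "effort": joint torques, N m; "eef_pos": TCP position; "tool_rot": TCP orientation; "force": force on the tool from outside, world axes, zero at the start; "ft_torque": the same for the moment, N m; "grip_width": finger opening in m; "grip_force": force on a finger pad.
Only numpy, scipy, OpenCV 4.12 (cv2) and the standard library are available. Lean on these libraries where they do the work, as an engineer would, in place of code of your own. Each camera call takes 0.05 s, during which the arm holds its last target. There are 200 camera calls.

TASK

One of the four sample tubes in the cup holder is longer than the others. Draw it straight up out of its cup, set it down gently (do not drop it) upright on the floor of the shaker's tube bay, then swing the bay's gate fully shut against its catch so that the tube is locked in. Leave the other tubes in their cups and do not disturb anything else on the bench.

Things in the scene. Friction and masses are not known exactly. Their poses are not given: they have to be found in the camera images.
- long_tube: the long sample tube, to be moved: clear round tube 17 mm in diameter with a plain red cap 21 mm in diameter and 24 mm tall at its top; 175 mm long in all, about 35 g (may vary). Flat foot. Origin: centre of its foot; z along the tube to the cap. It starts upright in one of the four cups; which one varies.
- long_tube_top (a point): centre of the cap's top face of the long tube, 175 mm above its foot
- short_tube1: a bystander tube of the same look and diameters, but 150 mm long. Origin: centre of its foot; z to the cap. Stands in another cup.
- short_tube2: a second 150 mm bystander tube, as short_tube1
- short_tube3: a third 150 mm bystander tube, as short_tube1
- rack: the fixed cup holder: steel base 116 x 116 x 10 mm with four upright aluminium cups in a square, centred at x = +-24, y = +-24 mm of its frame. Each cup: outer diameter 29, inner 21 mm; inner floor 13 mm and rim 85 mm above the bench, so a tube is 72 mm deep in its cup. Origin: centre of the base's underside. Place and yaw vary; it may be left or right of the shaker.
- shaker: the fixed tube shaker: a white housing 160 x 160 mm, centred at x = +20 mm of this frame, with a flat deck 50 mm above the bench. Origin: on the bench under the centre of the tube bay; -x is its front (roughly towards the robot). The catch post stands at x = -8, y = -47 mm, below the bar, with a thin back stop up to 130 mm above the bench.
- bay_floor (a point): centre of the bay's floor on the deck, 50 mm above the bench, axes as the shaker: the tube's foot goes here. The bay is an upright aluminium channel 100 mm tall, open at the top and the front (-x): two cheeks 8 mm thick with inner faces at y = +-12 mm (x from -11 to +12), and a back wall with its inner face at x = +12 mm.
- gate_arm (a joint): angle of the gate (rad): 0 = fully shut (the bar lies across the bay's front and rests in the catch; hard stop), grows as it swings out level towards the robot, 1.8 = fully open. Stiff hinge (about 0.04 N m): it stays where it is left, and needs about 0.5 N at the peg. It starts open at 0.7 to 1.6.
- gate_hinge (a point): the gate's upright hinge axis, at x = -18, y = +42 mm of the shaker, 112 mm above the bench, axes as the shaker. The gate's bar, 8 mm thick, 110 to 122 mm above the bench, runs from here 100 mm to the peg, along (-sin q, -cos q) in the shaker's x, y at joint angle q.
- gate_peg (a point): centre of the top of the upright round peg at the gate's free end: 12 mm in diameter, 102 mm from the hinge axis, from 110 to 185 mm above the bench (this point is at 185 mm). Push this peg sideways to swing the gate.
- bottle: bystander: loose bottle, diameter 62 mm, 230 mm tall, between the holder and the shaker. Origin: centre of its underside
- jar: bystander: loose jar, diameter 52 mm, 75 mm tall. Origin: centre of its underside
- beaker: bystander: loose open glass beaker, diameter 68 mm, 90 mm tall. Origin: centre of its underside
- dishes: bystander: loose stack of dishes, diameter 90 mm, 41 mm tall. Origin: centre of its underside
- note_pad: bystander: pad 150 x 105 x 12 mm lying flat. Origin: centre of its underside
Mind the look-alikes: they are no part of the job. What is shaped like the long_tube but yellow is not meant. What is shaped like the rack but purple is not meant.

How it is judged:
By the outcome, as a careful person would: the job done as asked, in the order asked, and still so for the second after the job is handed in, with the robot touching nothing.
It also fails if it takes over 61 s, if anything falls off the work surface, if the arm or the gripper's body presses on something with over 40 N, if the wrist force passes 120 N, or if a joint passes its speed limit or range.

## Working session

There is one attempt and no reset: what is moved stays moved. The work goes in short steps, Python scripts to look and compute and a tool call to move; the robot and the scene stay as the last step left them, time stands still between calls to the robot, and variables do not carry over. Pictures are saved under pics/ and viewed, at most 10 in all, crops included, and the job is handed in when it is done.

Besides the shell and the picture viewer there is one more tool, called after "Call:" by a JSON object that holds its "name" and its "arguments". play_rows: Moves the arm, as the interface text tells. Shifts and turns lie within -1 to 1; 1 stands for 5 cm of shift or 5 degrees of turn. Its arguments: {"type":"object","properties":{"translation":{"type":"array","items":{"type":"array","items":{"type":"number"}}},"delta_rot":{"type":"array","items":{"type":"array","items":{"type":"number"}}},"grip":{"type":"array","items":{"type":"number"}},"squeeze":{"type":"number"}},"required":["translation","delta_rot","grip"]}

```bash
mkdir -p pics
cat > h.py <<'E'
import numpy as np, cv2
from workcell import robot
def snap(n,f=None):
    im,d=robot.snapshot(n)
    if f: cv2.imwrite('pics/'+f,im[:,:,::-1])
    return im,d
def cloud(n,d):
    p=robot.camera_params(n);K=np.array(p['camera_matrix']);T=np.array(p['T'])
    v,u=np.mgrid[:d.shape[0],:d.shape[1]]
    P=np.stack([(u-K[0,2])/K[0,0]*d,-(v-K[1,2])/K[1,1]*d,-d],-1)
    W=P@T[:3,:3].T+T[:3,3]; W[d==0]=np.nan
    return W
E
python3 - <<'E'
from h import *
np.set_printoptions(precision=3,suppress=True)
for n in('scene','side'):
    im,d=snap(n,n+'0.png'); W=cloud(n,d); np.savez(n+'0.npz',im=im,W=W)
    print(n,np.array(robot.camera_params(n)['T'])[:3,3])
    for t in('long_tube','rack','shaker','gate_arm','gate_peg','bottle','jar','beaker','dishes','note_pad'):
        for r in robot.look_for(n,t)[:5]:
            b=np.array(r['box']);u,v=int(b[0]),int(b[1])
            print(t,round(r['conf'],2),b.round(0),W[min(v,479),min(u,639)])
print(robot.state()['time'])
a=[cv2.imread(f'pics/{n}0.png') for n in('scene','side')]
E
```

```text
scene [1.261 0.799 1.156]
long_tube 0.74 [290. 330.  12.  57.] [0.711 0.132 0.098]
long_tube 0.55 [339. 313.   8.  38.] [0.633 0.206 0.15 ]
long_tube 0.35 [422. 298.  33.  40.] [0.388 0.248 0.043]
rack 0.95 [352. 342.  66.  60.] [0.623 0.239 0.07 ]
rack 0.84 [477. 274.  59.  57.] [0.194 0.28  0.01 ]
rack 0.2 [342. 312.   6.  43.] [0.625 0.205 0.145]
shaker 0.7 [222. 240.  85. 103.] [ 0.637 -0.213  0.092]
gate_arm 0.43 [239. 201.  11.  26.] [ 0.543 -0.251  0.148]
gate_peg 0.75 [420. 296.  37.  35.] [0.383 0.238 0.035]
gate_peg 0.64 [238. 194.   6.  22.] [ 0.538 -0.255  0.163]
bottle 0.62 [290. 274.  29.  80.] [0.627 0.04  0.148]
jar 0.7 [330. 258.  24.  32.] [0.46  0.003 0.059]
beaker 0.95 [220. 330.  33.  42.] [0.818 0.017 0.086]
dishes 0.65 [222. 241.  86. 107.] [ 0.636 -0.211  0.089]
dishes 0.35 [359. 325.  13.  32.] [0.618 0.252 0.136]
note_pad 0.82 [302. 204.  51.  40.] [ 0.324 -0.245  0.012]
side [0.153 0.785 0.643]
long_tube 0.71 [208. 269.  12.  53.] [0.618 0.205 0.14 ]
rack 0.96 [222. 326.  75.  72.] [0.608 0.199 0.01 ]
rack 0.85 [417. 430.  86.  99.] [0.207 0.274 0.009]
rack 0.52 [227. 295.  16.  42.] [0.559 0.236 0.126]
shaker 0.64 [312. 206.  77.  85.] [ 0.59  -0.173  0.098]
shaker 0.63 [343. 278.  25.  44.] [0.435 0.011 0.052]
gate_arm 0.94 [327. 182.  42.  40.] [ 0.673 -0.469  0.02 ]
gate_peg 0.86 [328. 182.  41.  35.] [ 0.672 -0.475  0.017]
gate_peg 0.74 [329. 373.  58.  54.] [0.364 0.251 0.041]
bottle 0.5 [330. 183.  43.  37.] [ 0.666 -0.476  0.018]
jar 0.79 [344. 278.  27.  43.] [0.433 0.01  0.052]
beaker 0.95 [198. 233.  32.  40.] [0.699 0.124 0.151]
dishes 0.93 [328. 373.  54.  56.] [0.364 0.251 0.041]
1.1
```

View pics/scene0.png

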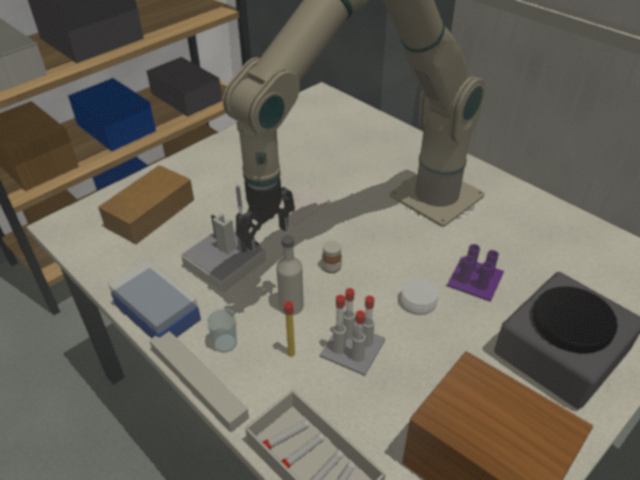

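View pics/side0.png

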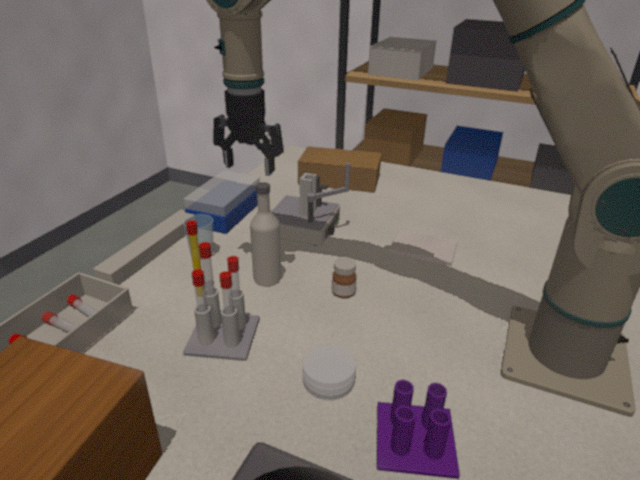

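The scene view shows the rack at about (352,342) with four red caps, the shaker at (222,245), the bottle at (290,275), and the yellow decoy at (290,330). The side view shows the cap at (205,250) standing highest, and the gate peg at (347,178). Next I'll measure these in the point clouds.

Run:
```python
from h import *
np.set_printoptions(precision=4,suppress=True)
for n in('scene','side'):
    z=np.load(n+'0.npz');im=z['im'].astype(int);W=z['W']
    red=((im[...,0]>130)&(im[...,1]<90)&(im[...,2]<90)&(W[...,2]>.08)).astype(np.uint8)
    k,l,s,c=cv2.connectedComponentsWithStats(red)
    for i in range(1,k):
        p=W[l==i]
        if len(p)>8: print(n,'red',c[i].round(0),len(p),'xy',np.nanmedian(p,0),'z',np.nanpercentile(p[:,2],[5,50,95]))
    m=lambda x0,x1,y0,y1,z0,z1:(W[...,0]>x0)&(W[...,0]<x1)&(W[...,1]>y0)&(W[...,1]<y1)&(W[...,2]>z0)&(W[...,2]<z1)
    def rect(name,M):
        p=W[M]
        if len(p)<10: print(n,name,len(p));return
        r=cv2.minAreaRect(p[:,:2].astype(np.float32));print(n,name,len(p),np.array(r[0]),np.array(r[1]),r[2],'z',np.median(p[:,2]))
    rect('deck',m(.5,.85,-.38,-.08,.042,.058))
    rect('baytop',m(.5,.85,-.38,-.08,.143,.156))
    rect('bar',m(.45,.85,-.38,-.08,.105,.126))
    p=W[m(.45,.7,-.38,-.08,.16,.19)];print(n,'peg',len(p),np.median(p,0) if len(p) else'')
    rect('rackbase',m(.5,.7,.12,.32,.006,.016))
    rect('rims',m(.5,.7,.12,.32,.078,.09))
    for nm,M in(('bottle',m(.5,.8,-.05,.12,.1,.24)),('bot_low',m(.5,.8,-.05,.12,.03,.1))):
        rect(nm,M)
s,t=np.load('scene0.npz'),np.load('side0.npz')
A=np.hstack([cv2.resize(s['im'][190:310,175:275],None,fx=4,fy=4,interpolation=2),cv2.resize(t['im'][150:250,260:360],None,fx=4,fy=4.8,interpolation=2)])
cv2.imwrite('pics/c1.png',A[:,:,::-1]); print(A.shape)
B=np.hstack([cv2.resize(s['im'][280:380,310:410],None,fx=4,fy=4),cv2.resize(t['im'][230:370,170:270],None,fx=4,fy=400/140)])
```

```text
scene red [350. 291.] 36 xy [0.5788 0.1851 0.1613] z [0.1589 0.1613 0.1656]
scene red [340. 298.] 41 xy [0.6238 0.1985 0.1863] z [0.1836 0.1863 0.1895]
scene red [370. 299.] 39 xy [0.5626 0.232  0.1613] z [0.1577 0.1613 0.1634]
scene red [288. 304.] 43 xy [0.7073 0.1273 0.1735] z [0.1699 0.1735 0.1757]
scene red [360. 314.] 43 xy [0.6103 0.2458 0.1617] z [0.1584 0.1617 0.1652]
scene red [499. 411.] 12 xy [0.6034 0.5853 0.1681] z [0.1648 0.1681 0.1699]
scene red [506. 415.] 15 xy [0.6029 0.5992 0.1683] z [0.1654 0.1683 0.1709]
scene deck 2024 [ 0.7111 -0.2044] [0.3056 0.1724] 8.976749420166016 z 0.048319754107601254
scene baytop 127 [ 0.5834 -0.2282] [0.1206 0.0467] 17.034137725830078 z 0.14767308932088863
scene bar 163 [ 0.587  -0.2295] [0.0838 0.1074] 82.763427734375 z 0.11747609998880315
scene peg 40 [ 0.5376 -0.257   0.1756]
scene rackbase 915 [0.5971 0.2252] [0.1293 0.1974] 88.17646026611328 z 0.0088185614995544
scene rims 281 [0.5972 0.2161] [0.077  0.0769] 16.87571144104004 z 0.08292938071539191
scene bottle 954 [0.6464 0.0708] [0.1593 0.0607] 55.83527755737305 z 0.150902336994
[... 441 characters left out ...]
23] z [0.161  0.1623 0.1637]
side deck 1786 [ 0.7071 -0.1999] [0.309  0.1715] 7.985382556915283 z 0.04904285381222501
side baytop 124 [ 0.5813 -0.2278] [0.1199 0.0434] 17.002519607543945 z 0.1481591995952827
side bar 423 [ 0.5908 -0.2343] [0.1152 0.0821] 55.06989669799805 z 0.1166458005360399
side peg 52 [ 0.5329 -0.2574  0.1726]
side rackbase 1522 [0.594  0.2157] [0.1162 0.119 ] 18.04221534729004 z 0.009435553128088747
side rims 441 [0.6167 0.1783] [0.0856 0.175 ] 31.75513458251953 z 0.08361995902273922
side bottle 1328 [0.6502 0.0578] [0.1733 0.0469] 33.61468505859375 z 0.149531843944624
side bot_low 1105 [0.6918 0.0112] [0.0604 0.2307] 78.59425354003906 z 0.06797329163936272
(480, 800, 3)
```

View pics/c1.png

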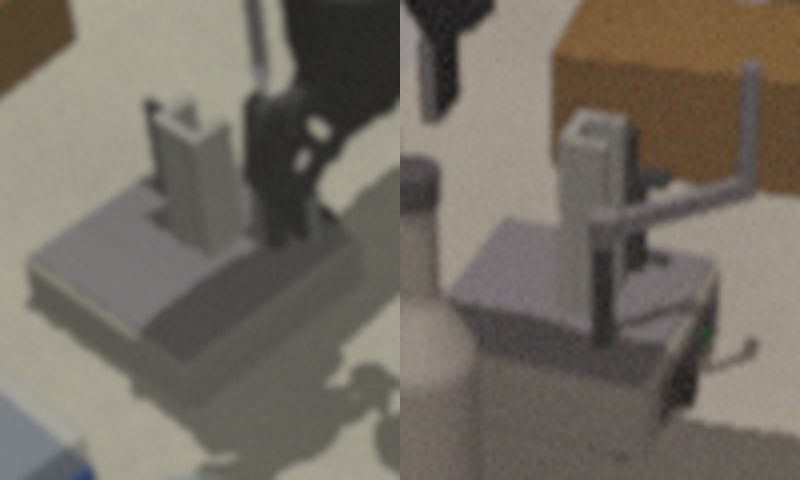

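The crops show the bay's open front facing the robot and the gate swung out, with the peg at crop (750,65). The long tube is the cap at z≈0.188, about (0.624, 0.200). Next I'll fit the shaker frame and read the tool orientation.

Run:
```python
from h import *
np.set_printoptions(precision=4,suppress=True)
s=robot.state();print(s['eef_pos'],s['tool_rot'],s['grip_width'],s['time'])
for n in('scene','side'):
    W=np.load(n+'0.npz')['W'];x,y,z=np.moveaxis(W,-1,0)
    M=((z>.044)&(z<.054)&(x>.5)&(x<.76)&(y>-.36)&(y<-.08)).astype(np.uint8)
    k,l,st,c=cv2.connectedComponentsWithStats(M)
    for i in np.argsort(-st[1:,4])[:3]+1:
        p=W[l==i][:,:2].astype(np.float32)
        r=cv2.minAreaRect(p); print(n,'deck',len(p),p.min(0),p.max(0),r)
    M=(z>.13)&(z<.16)&(np.hypot(x-.62,y+.215)<.05)
    p=W[M];print(n,'bay',len(p),cv2.minAreaRect(p[:,:2].astype(np.float32)), np.median(p,0))
    M=(z>.144)&(z<.156)&(np.hypot(x-.62,y+.215)<.05);print(W[M][::3])
    M=(z>.105)&(z<.19)&(x>.5)&(x<.7)&(y>-.33)&(y<-.14); print('baryrange')
    p=W[M&(x<.605)]; print(len(p),p[::8])
```

```text
[0.65   0.     0.2313] [179.9966  -0.0011  89.9976] 0.08550841528740545 1.1
scene deck 1755 [ 0.5547 -0.2965] [ 0.7225 -0.1317] ((0.6400166749954224, -0.2145543396472931), (0.15982522070407867, 0.1597898304462433), 5.153892993927002)
scene deck 2 [ 0.5716 -0.1464] [ 0.5733 -0.1443] ((0.5724813938140869, -0.14538541436195374), (0.00269607943482697, 0.0), 128.48216247558594)
scene deck 2 [ 0.7021 -0.1295] [ 0.7063 -0.128 ] ((0.7042001485824585, -0.12872962653636932), (0.00445354962721467, 0.0), -160.75559997558594)
scene bay 201 ((0.6226646304130554, -0.21858644485473633), (0.03497271612286568, 0.05002612993121147), 6.256889820098877) [ 0.6263 -0.2122  0.1444]
[[ 0.613  -0.2369  0.1509]
 [ 0.616  -0.2375  0.1491]
 [ 0.6103 -0.2325  0.1486]
 [ 0.6133 -0.2332  0.1467]
 [ 0.6225 -0.238   0.146 ]
 [ 0.6172 -0.2323  0.1462]
 [ 0.6306 -0.2351  0.1492]
 [ 0.6236 -0.2323  0.1467]
 [ 0.6334 -0.236   0.1471]
 [ 0.6265 -0.233   0.1447]
 [ 0.6221 -0.226   0.1463]
 [ 0.6378 -0.2343  0.1474]
 [ 0.6347 -0.2251  0.1512]
 [ 0.61   -0.2041  0.149 ]
 [ 0.6407 -0.2304  0.1482]
 [ 0.6356 -0.2246  0.1487]
 
[... 2766 characters left out ...]
 0.5721 -0.2149  0.1209]
 [ 0.5556 -0.2262  0.1195]
 [ 0.5413 -0.2438  0.1148]
 [ 0.6046 -0.1979  0.1188]
 [ 0.567  -0.2092  0.1218]
 [ 0.5541 -0.2293  0.1157]
 [ 0.5392 -0.2456  0.1117]
 [ 0.5835 -0.1924  0.123 ]
 [ 0.5686 -0.2068  0.1198]
 [ 0.5563 -0.2284  0.1129]
 [ 0.6019 -0.1806  0.1216]
 [ 0.5852 -0.1905  0.1208]
 [ 0.5715 -0.2075  0.1162]
 [ 0.5563 -0.2219  0.113 ]
 [ 0.5922 -0.1767  0.1228]
 [ 0.5788 -0.1938  0.118 ]
 [ 0.5664 -0.2144  0.1115]
 [ 0.5913 -0.169   0.1237]
 [ 0.5812 -0.1933  0.115 ]
 [ 0.5679 -0.2118  0.1096]
 [ 0.5872 -0.1832  0.1155]
 [ 0.5749 -0.2035  0.1091]
 [ 0.5875 -0.1839  0.1125]
 [ 0.5925 -0.1718  0.1142]
 [ 0.5923 -0.1714  0.1117]
 [ 0.5873 -0.1778  0.1072]]
```

Call:
{"name": "play_rows", "arguments": {"translation": [[0,0,0.8],[0,0,0.4],[0,0.5,0],[-0.1,0.7,0],[-0.1,0.7,0]], "delta_rot": [[0,0,0],[0,0,0],[0,0,0],[0,0,0],[0,0,0]], "grip": [-1,-1,-1,-0.2,-0.2], "squeeze": 30}}

```text
time: 1.52
eef_pos: [0.6404, 0.0947, 0.292]
tool_rot: [179.9, 0.0, 89.8]
force: [0.7, 0.5, -0.6]
grip_width: 0.064
grip_force: 0.0
```

Call:
{"name": "play_rows", "arguments": {"translation": [[-0.1,0.7,0],[-0.1,0.7,0],[-0.1,0.5,0],[0,0.2,0],[0,0,0]], "delta_rot": [[0,0,0],[0,0,0],[0,0,0],[0,0,0],[0,0,0]], "grip": [-0.2,-0.2,-0.2,-0.2,-0.2]}}

```text
time: 1.93
eef_pos: [0.6241, 0.2041, 0.2912]
tool_rot: [-180.0, -0.1, 90.3]
force: [0.0, 0.2, -0.2]
grip_width: 0.0511
grip_force: 0.0
```

```bash
cat > w.py <<'E'
from h import *
import sys
from scipy.spatial.transform import Rotation as Ro
np.set_printoptions(precision=4,suppress=True)
def wcloud(f=None):
    s=robot.state();im,d=snap('wrist',f);p=robot.camera_params('wrist')
    K=np.array(p['camera_matrix']);M=np.array(p['mount'])
    v,u=np.mgrid[:480,:640];a=(u-K[0,2])/K[0,0];b=(v-K[1,2])/K[1,1];r=np.hypot(a,b)+1e-9
    t=np.tan(np.minimum(r,1.5))/r
    P=np.stack([a*t*d,-b*t*d,-d],-1);P=P@M[:3,:3].T+M[:3,3]
    W=P@Ro.from_euler('xyz',s['tool_rot'],degrees=True).as_matrix().T+np.array(s['eef_pos']);W[d==0]=np.nan
    return im,d,W,s
E
python3 - <<'E'
from w import *
im,d,W,s=wcloud('w1.png');print(s['eef_pos'],s['time'],s['grip_width'])
red=((im[...,0]>120)&(im[...,1]<90)&(im[...,2]<90)&(W[...,2]>.08)).astype(np.uint8)
k,l,st,c=cv2.connectedComponentsWithStats(red)
for i in range(1,k):
    p=W[l==i];zt=np.nanpercentile(p[:,2],90);q=p[np.abs(p[:,2]-zt)<.006]
    if len(p)>20:print(c[i].round(0),len(p),zt,cv2.minEnclosingCircle(q[:,:2].astype(np.float32)),q[:,:2].mean(0))
E
```

```text
[0.6241 0.2041 0.2912] 1.9333 0.05106201870028218
[306. 176.] 534 0.1636872450298924 ((0.6099059581756592, 0.2447669804096222), 0.009883326478302479) [0.61   0.2451]
[246. 196.] 505 0.16373850726758565 ((0.564122200012207, 0.23014426231384277), 0.00999493058770895) [0.5644 0.2303]
[326. 246.] 581 0.18869809849500613 ((0.6245859861373901, 0.1989918351173401), 0.009993857704102993) [0.6246 0.1993]
[267. 255.] 455 0.16376521858815324 ((0.5789051055908203, 0.18440668284893036), 0.010149157606065273) [0.5789 0.1847]
```

View pics/w1.png

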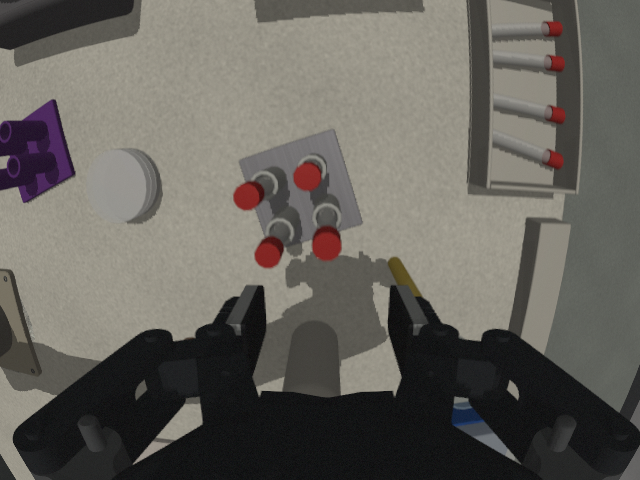

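The wrist view shows the long tube's cap at (326,246), measured at (0.6246, 0.1991, 0.1887). It's 25 mm above the others, as expected. Next I descend and grip the cap.

Call:
{"name": "play_rows", "arguments": {"translation": [[0,-0.02,-0.6],[0,0,-0.7],[0,0,-0.6],[0,0,-0.4],[0,0,-0.22]], "delta_rot": [[0,0,0],[0,0,0],[0,0,0],[0,0,0],[0,0,0]], "grip": [-0.2,-0.2,-0.2,-0.2,-0.2]}}

```text
time: 2.4
eef_pos: [0.6242, 0.1947, 0.1622]
tool_rot: [-179.8, 0.2, 89.8]
force: [-0.0, -0.0, -0.4]
grip_width: 0.0515
grip_force: 0.0
```

Call:
{"name": "play_rows", "arguments": {"translation": [[0,0,0],[0,0,0],[0,0,0],[0,0,0],[0,0,0]], "delta_rot": [[0,0,0],[0,0,0],[0,0,0],[0,0,0],[0,0,0]], "grip": [-0.2,-0.2,0.4,1,1]}}

```text
time: 2.82
eef_pos: [0.626, 0.1993, 0.1672]
tool_rot: [179.8, -0.1, 90.0]
force: [-1.3, -0.8, 3.5]
grip_width: 0.0194
grip_force: 29.2
```

Call:
{"name": "play_rows", "arguments": {"translation": [[0,0,0],[0,0,0],[0,0,0],[0,0,0],[0,0,0]], "delta_rot": [[0,0,0],[0,0,0],[0,0,0],[0,0,0],[0,0,0]], "grip": [1,1,1,1,1]}}

```text
time: 3.23
eef_pos: [0.6259, 0.1995, 0.1672]
tool_rot: [179.8, -0.1, 90.0]
force: [-0.1, 0.5, 6.8]
grip_width: 0.0197
grip_force: 29.3
```

Call:
{"name": "play_rows", "arguments": {"translation": [[0,0,0.1],[0,0,0.2],[0,0,0.3],[0,0,0.4],[0,0,0.4]], "delta_rot": [[0,0,0],[0,0,0],[0,0,0],[0,0,0],[0,0,0]], "grip": [1,1,1,1,1]}}

```text
time: 3.65
eef_pos: [0.6248, 0.199, 0.2364]
tool_rot: [-180.0, 0.0, 90.0]
force: [0.5, 0.6, -0.8]
grip_width: 0.02
grip_force: 29.3
```

Call:
{"name": "play_rows", "arguments": {"translation": [[0,0,0.5],[0,0,0.6],[0,0,0.6],[0,0,0.6],[0,0,0.6]], "delta_rot": [[0,0,0],[0,0,0],[0,0,0],[0,0,0],[0,0,0]], "grip": [1,1,1,1,1]}}

```text
time: 4.07
eef_pos: [0.6247, 0.1989, 0.3827]
tool_rot: [180.0, -0.0, 90.0]
force: [1.1, 0.3, -0.6]
grip_width: 0.0199
grip_force: 29.4
```

Call:
{"name": "play_rows", "arguments": {"translation": [[0,0,0.4],[0,0,0.2],[0,0,0],[0,0,0],[0,0,0]], "delta_rot": [[0,0,0],[0,0,0],[0,0,0],[0,0,0],[0,0,0]], "grip": [1,1,1,1,1]}}

```text
time: 4.48
eef_pos: [0.6242, 0.1988, 0.4084]
tool_rot: [-179.8, 0.1, 90.0]
force: [0.1, 0.3, -1.0]
grip_width: 0.0202
grip_force: 29.4
```

Run:
```python
from h import *
im,d=snap('scene');jm,e=snap('side')
np.savez('l.npz',a=im,A=cloud('scene',d),b=jm,B=cloud('side',e))
cv2.imwrite('pics/lift.png',np.hstack([cv2.resize(im[120:360,200:440],None,fx=1.6,fy=2),cv2.resize(jm[60:380,120:360],None,fx=1.6,fy=1.5)])[:,:,::-1])
```

```text
(no output)
```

View pics/lift.png

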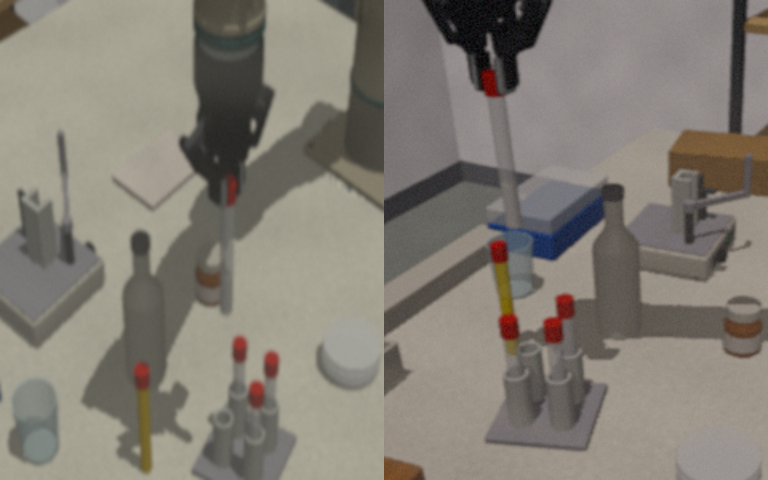

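The tube is out and hanging upright above the rack, with its foot at about z 0.25. The other three tubes are still in their cups. I'll carry it high past the bottle to just beyond the bay and measure the bay with the wrist camera.

Call:
{"name": "play_rows", "arguments": {"translation": [[0,-0.2,0],[0,-0.5,0],[0,-0.7,0],[0,-0.8,0],[0,-0.8,0]], "delta_rot": [[0,0,0],[0,0,0],[0,0,0],[0,0,0],[0,0,0]], "grip": [1,1,1,1,1]}}

```text
time: 5.0
eef_pos: [0.6244, 0.047, 0.4096]
tool_rot: [-179.9, 0.0, 90.1]
force: [0.9, -1.0, -0.3]
grip_width: 0.0197
grip_force: 29.4
```

Call:
{"name": "play_rows", "arguments": {"translation": [[0,-0.8,0],[0,-0.8,0],[0,-0.8,0],[0,-0.8,0],[0,-0.8,0]], "delta_rot": [[0,0,0],[0,0,0],[0,0,0],[0,0,0],[0,0,0]], "grip": [1,1,1,1,1]}}

```text
time: 5.42
eef_pos: [0.624, -0.1538, 0.4098]
tool_rot: [-179.9, 0.0, 90.0]
force: [0.6, -0.1, -0.6]
grip_width: 0.0199
grip_force: 29.4
```

Call:
{"name": "play_rows", "arguments": {"translation": [[0,-0.8,0],[-0.1,-0.8,0],[-0.05,-0.6,0],[0,-0.4,0],[0,-0.2,0]], "delta_rot": [[0,0,0],[0,0,0],[0,0,0],[0,0,0],[0,0,0]], "grip": [1,1,1,1,1]}}

```text
time: 5.83
eef_pos: [0.6153, -0.2963, 0.4092]
tool_rot: [-179.9, 0.1, 89.6]
force: [-0.5, -0.5, -1.0]
grip_width: 0.0195
grip_force: 29.4
```

Call:
{"name": "play_rows", "arguments": {"translation": [[0,0,0],[0,0,0],[0,0,0],[0,0,0],[0,0,0]], "delta_rot": [[0,0,0],[0,0,0],[0,0,0],[0,0,0],[0,0,0]], "grip": [1,1,1,1,1]}}

```text
time: 6.25
eef_pos: [0.6181, -0.289, 0.4106]
tool_rot: [180.0, -0.0, 90.2]
force: [0.9, 0.0, -0.2]
grip_width: 0.0197
grip_force: 29.4
```

Run:
```python
from w import *
im,d,W,s=wcloud('w2.png');print(s['eef_pos'],s['tool_rot'],s['time'])
np.savez('w2.npz',im=im,W=W)
x,y,z=np.moveaxis(W,-1,0)
M=((z>.045)&(z<.055)&(x>.5)&(x<.76)&(y>-.36)&(y<-.08)).astype(np.uint8)
k,l,st,c=cv2.connectedComponentsWithStats(M);i=np.argmax(st[1:,4])+1
print('deck',cv2.minAreaRect(W[l==i][:,:2].astype(np.float32)))
M=(z>.144)&(z<.155)&(np.hypot(x-.62,y+.215)<.05)
p=W[M];print('bay',len(p),np.median(p[:,2]),cv2.minAreaRect(p[:,:2].astype(np.float32)))
th=np.radians(5.5);R=np.array([[np.cos(th),-np.sin(th)],[np.sin(th),np.cos(th)]])
q=(p[:,:2]-[.618,-.216])@R*1000
H,_,_=np.histogram2d(q[:,0],q[:,1],[np.arange(-30,32,3),np.arange(-30,32,3)]);print(H.astype(int))
```

```text
[ 0.6181 -0.289   0.4106] [179.9735  -0.0453  90.1585] 6.25
deck ((0.6365600228309631, -0.21729178726673126), (0.15873467922210693, 0.1581885665655136), 5.460847854614258)
bay 603 0.14974609633144048 ((0.6213324069976807, -0.2188611626625061), (0.03114224784076214, 0.04030338674783707), 5.122429847717285)
[[0 0 0 0 0 0 0 0 0 0 0 0 0 0 0 0 0 0 0 0]
 [0 0 0 0 0 0 0 0 0 0 0 0 0 0 0 0 0 0 0 0]
 [0 0 0 0 0 0 0 0 0 0 0 0 0 0 0 0 0 0 0 0]
 [0 0 0 0 0 0 0 0 0 0 0 0 0 0 0 0 0 0 0 0]
 [0 0 0 0 0 0 0 0 0 0 0 0 0 0 0 0 0 0 0 0]
 [0 0 1 3 3 0 0 0 0 0 0 0 0 0 1 2 0 0 0 0]
 [0 0 5 9 7 0 0 0 0 0 0 0 0 8 7 6 0 0 0 0]
 [0 0 6 5 8 2 0 0 0 0 0 0 0 9 8 3 0 0 0 0]
 [0 0 5 8 6 3 0 0 0 0 0 0 0 9 7 6 0 0 0 0]
 [0 0 5 9 9 0 0 0 0 0 0 0 0 4 9 6 0 0 0 0]
 [0 0 6 9 8 0 0 0 0 0 0 0 0 9 7 5 0 0 0 0]
 [0 0 8 6 7 0 0 0 0 0 0 0 0 9 9 2 0 0 0 0]
 [0 0 6 7 6 3 0 0 0 0 0 0 0 9 8 6 0 0 0 0]
 [0 0 4 9 9 4 5 6 6 4 3 4 6 8 6 6 0 0 0 0]
 [0 0 6 9 9 7 6 8 9 7 6 9 9 7 6 6 0 0 0 0]
 [0 0 8 7 6 9 9 6 7 9 8 4 6 9 9 3 0 0 0 0]
 [0 0 0 0 2 1 0 0 2 3 2 0 0 0 0 0 0 0 0 0]
 [0 0 0 0 0 0 0 0 0 0 0 0 0 0 0 0 0 0 0 0]
 [0 0 0 0 0 0 0 0 0 0 0 0 0 0 0 0 0 0 0 0]
 [0 0 0 0 0 0 0 0 0 0 0 0 0 0 0 0 0 0 0 0]]
```

View pics/w2.png

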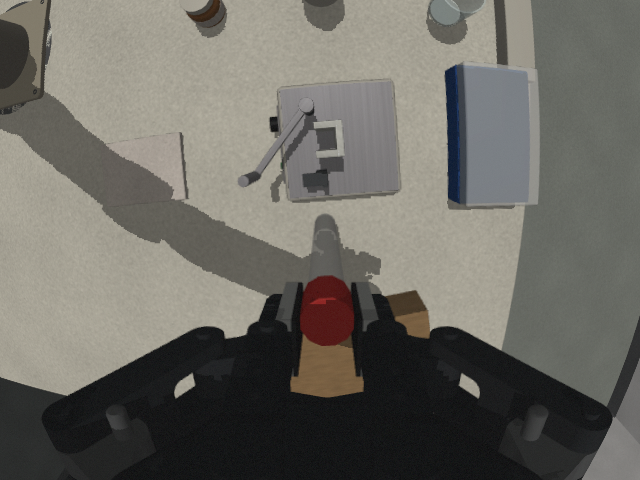

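The wrist view shows the bay's channel at about (330,138), the gate peg at (243,181) and the tube hanging straight with its foot near (325,222). Next I'll check the hanging tube's axis in the same cloud.

Run:
```python
from w import *
W=np.load('w2.npz')['W'];x,y,z=np.moveaxis(W,-1,0)
print('mount',np.array(robot.camera_params('wrist')['mount'])[:3,3])
for a,b in((.25,.26),(.26,.28),(.28,.30),(.3,.32),(.32,.34),(.34,.36),(.36,.38),(.4,.42),(.42,.435),(.435,.45)):
    p=W[(z>a)&(z<b)&(np.hypot(x-.618,y+.289)<.03)&(np.abs(x-.618)<.0095)]
    if len(p)>5: print(a,len(p),'x',np.percentile(p[:,0],[2,50,98]),'y',np.percentile(p[:,1],[2,50,98]))
p=W[(z>.165)&(z<.19)&(np.hypot(x-.535,y+.258)<.03)];print('peg',len(p),np.percentile(p,[2,50,98],axis=0))
p=W[(z>.18)&(z<.19)&(np.hypot(x-.535,y+.258)<.03)];print('pegtop',cv2.minEnclosingCircle(p[:,:2].astype(np.float32)))
```

```text
mount [ 0.0645  0.0007 -0.1425]
0.26 99 x [0.6099 0.6169 0.6247] y [-0.2854 -0.281  -0.2797]
0.28 119 x [0.6093 0.6171 0.6251] y [-0.2863 -0.2812 -0.2799]
0.3 153 x [0.6095 0.6172 0.6252] y [-0.2855 -0.281  -0.2796]
0.32 196 x [0.6099 0.6179 0.6256] y [-0.2858 -0.2809 -0.2797]
0.34 257 x [0.6101 0.6179 0.626 ] y [-0.2858 -0.281  -0.2796]
0.36 340 x [0.6103 0.618  0.6261] y [-0.2859 -0.281  -0.2797]
0.4 541 x [0.6088 0.6177 0.6269] y [-0.2844 -0.2796 -0.2776]
0.42 2697 x [0.6088 0.6182 0.627 ] y [-0.2972 -0.2854 -0.2779]
0.435 261 x [0.6085 0.6088 0.6091] y [-0.2998 -0.2885 -0.2784]
peg 149 [[ 0.5293 -0.2657  0.1662]
 [ 0.5358 -0.2598  0.1843]
 [ 0.5405 -0.255   0.1864]]
pegtop ((0.5347874164581299, -0.2602927088737488), 0.006246957927942276)
```

Call:
{"name": "play_rows", "arguments": {"translation": [[-0.02,0.2,0],[0,0.5,0],[0,0.5,0],[0,0.21,0],[0,0,-0.2]], "delta_rot": [[0,0,0],[0,0,0],[0,0,0],[0,0,0],[0,0,0]], "grip": [1,1,1,1,1]}}

```text
time: 6.72
eef_pos: [0.6183, -0.2162, 0.4026]
tool_rot: [179.7, -0.1, 90.4]
force: [0.9, -0.5, 0.8]
grip_width: 0.0198
grip_force: 29.4
```

Call:
{"name": "play_rows", "arguments": {"translation": [[0,0,-0.5],[0,0,-0.6],[0,0,-0.4],[0,0,-0.1],[0,0,0]], "delta_rot": [[0,0,0],[0,0,0],[0,0,0],[0,0,0],[0,0,0]], "grip": [1,1,1,1,1]}}

```text
time: 7.13
eef_pos: [0.6152, -0.2214, 0.3182]
tool_rot: [-179.8, -0.0, 89.9]
force: [-0.6, 0.2, 0.4]
grip_width: 0.0197
grip_force: 29.4
```

Call:
{"name": "play_rows", "arguments": {"translation": [[0,0,0],[0,0,0],[0,0,0],[0,0,0],[0,0,0]], "delta_rot": [[0,0,0],[0,0,0],[0,0,0],[0,0,0],[0,0,0]], "grip": [1,1,1,1,1]}}

```text
time: 7.55
eef_pos: [0.6169, -0.2206, 0.3212]
tool_rot: [179.9, 0.0, 90.0]
force: [-0.5, -0.2, -0.7]
grip_width: 0.0198
grip_force: 29.4
```

Run:
```python
from w import *
im,d,W,s=wcloud('w3.png');print(s['eef_pos'],s['tool_rot'],s['time'],s['force'])
x,y,z=np.moveaxis(W,-1,0)
for a,b in((.15,.17),(.17,.19),(.2,.22),(.24,.26)):
    p=W[(z>a)&(z<b)&(np.hypot(x-.617,y+.22)<.014)]
    if len(p)>5: print(a,len(p),'x',np.percentile(p[:,0],[2,50,98]),'y',np.percentile(p[:,1],[2,50,98]),p[:,2].min())
p=W[(z>.144)&(z<.155)&(np.hypot(x-.62,y+.215)<.05)]
R=Ro.from_euler('z',5.3,degrees=True).as_matrix()[:2,:2]
q=(p[:,:2]-[.6168,-.2193])@R*1000
H,_,_=np.histogram2d(q[:,0],q[:,1],[np.arange(-18,25,3),np.arange(-24,26,3)]);print(len(p),H.astype(int))
im=im[60:360,170:470];cv2.imwrite('pics/w3c.png',cv2.resize(im,None,fx=2,fy=2)[:,:,::-1])
```

```text
[ 0.6169 -0.2206  0.3212] [179.9119   0.0286  90.0036] 7.55 [-0.5336 -0.1884 -0.732 ]
0.15 18 x [0.614  0.6294 0.6303] y [-0.2254 -0.2161 -0.2067] 0.15000628119298343
0.17 101 x [0.6089 0.6159 0.6237] y [-0.2173 -0.2129 -0.2115] 0.17024776759250684
0.2 138 x [0.6084 0.6167 0.624 ] y [-0.2177 -0.2127 -0.2114] 0.20017355889825814
0.24 219 x [0.6087 0.6168 0.6245] y [-0.2173 -0.2128 -0.2114] 0.24001656954766898
736 [[ 0  0  0  0  0  0  0  0  0  0  0  0  0  0  0  0]
 [ 0  0  0  0  0  0  0  0  0  0  0  0  0  0  0  0]
 [ 0  0  0  0  0  0  0  0  0  0  0  0  8 10  7  0]
 [ 0  0  0  0  0  0  0  0  0  0  0  0  8 13 13  0]
 [ 0  0  0  0  0  0  0  0  0  0  0  0 12 11 12  0]
 [ 0  0  0  0  0  0  0  0  0  0  0  0  9 12 14  0]
 [ 0  0  0  0  0  0  0  0  0  0  0  0 12 14  9  0]
 [ 0  0  0  0  0  0  0  0  0  0  0  0  9 10 15  0]
 [ 0  1  4  4  1  0  0  0  0  0  0  0 12 13 10  0]
 [ 0  8 10 12  5  0  0  0  1  3  4  3 10 13 12  0]
 [ 0  4 14 12 12 12 13 11 10 13 12  9 16 11 11  0]
 [ 0  5 10 11 14 10 13 12 10 11 14 14 10 12 13  0]
 [ 0  4  6  8  6 10  7  6 10  9  5  4  7  7  4  0]
 [ 0  0  0  0  0  0  0  0  0  0  0  0  0  0  0  0]]
```

View pics/w3c.png

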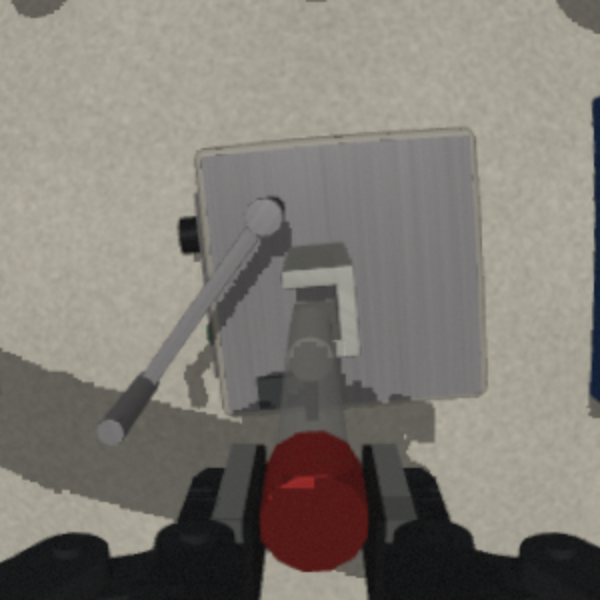

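The tube is centred over the bay to within about 1 mm and well clear of the gate, so I lower it in.

Call:
{"name": "play_rows", "arguments": {"translation": [[0,0.01,-0.2],[0,0,-0.3],[0,0,-0.4],[0,0,-0.3],[0,0,0]], "delta_rot": [[0,0,0],[0,0,0],[0,0,0],[0,0,0],[0,0,0]], "grip": [1,1,1,1,1]}}

```text
time: 8.02
eef_pos: [0.6142, -0.2189, 0.2562]
tool_rot: [-179.6, -0.1, 90.0]
force: [-0.5, 1.0, -1.0]
grip_width: 0.0198
grip_force: 29.4
```

Call:
{"name": "play_rows", "arguments": {"translation": [[0,0,-0.3],[0,0,-0.3],[0,0,-0.25],[0,0,-0.1],[0,0,0]], "delta_rot": [[0,0,0],[0,0,0],[0,0,0],[0,0,0],[0,0,0]], "grip": [1,1,1,1,1]}}

```text
time: 8.43
eef_pos: [0.616, -0.2197, 0.2119]
tool_rot: [-179.9, -0.0, 90.0]
force: [-0.4, 0.2, 0.2]
grip_width: 0.0195
grip_force: 29.4
```

Call:
{"name": "play_rows", "arguments": {"translation": [[0,0,-0.04],[0,0,-0.04],[0,0,-0.02],[0,0,0],[0,0,0]], "delta_rot": [[0,0,0],[0,0,0],[0,0,0],[0,0,0],[0,0,0]], "grip": [1,1,1,1,1]}}

```text
time: 8.85
eef_pos: [0.6167, -0.22, 0.2082]
tool_rot: [180.0, 0.0, 90.0]
force: [-0.1, -0.5, -0.5]
grip_width: 0.02
grip_force: 29.4
```

Call:
{"name": "play_rows", "arguments": {"translation": [[0,0,-0.02],[0,0,-0.02],[0,0,0],[0,0,0],[0,0,0]], "delta_rot": [[0,0,0],[0,0,0],[0,0,0],[0,0,0],[0,0,0]], "grip": [1,1,1,1,1]}}

```text
time: 9.27
eef_pos: [0.6165, -0.2199, 0.2058]
tool_rot: [-180.0, -0.0, 90.0]
force: [-0.3, -0.2, 0.0]
grip_width: 0.0198
grip_force: 29.4
```

Call:
{"name": "play_rows", "arguments": {"translation": [[0,0,-0.02],[0,0,-0.02],[0,0,0],[0,0,0],[0,0,0]], "delta_rot": [[0,0,0],[0,0,0],[0,0,0],[0,0,0],[0,0,0]], "grip": [1,1,1,1,1]}}

```text
time: 9.68
eef_pos: [0.6168, -0.2201, 0.2042]
tool_rot: [180.0, 0.0, 90.0]
force: [0.5, -0.7, 3.2]
grip_width: 0.0197
grip_force: 29.8
```

The foot touches down at the expected height with 3 N, so I release gently.

Call:
{"name": "play_rows", "arguments": {"translation": [[0,0,0],[0,0,0],[0,0,0],[0,0,0],[0,0,0]], "delta_rot": [[0,0,0],[0,0,0],[0,0,0],[0,0,0],[0,0,0]], "grip": [0.5,0.45,0.4,0.3,0.2], "squeeze": 20}}

```text
time: 10.1
eef_pos: [0.6164, -0.2199, 0.2036]
tool_rot: [-180.0, -0.0, 90.0]
force: [-0.2, -0.1, 0.8]
grip_width: 0.034
grip_force: 0.0
```

Call:
{"name": "play_rows", "arguments": {"translation": [[0,0,0],[0,0,0.1],[0,0,0.3],[0,0,0.5],[0,0,0.5]], "delta_rot": [[0,0,0],[0,0,0],[0,0,0],[0,0,0],[0,0,0]], "grip": [0.1,0,0,0,0]}}

```text
time: 10.52
eef_pos: [0.616, -0.2198, 0.2742]
tool_rot: [-179.9, -0.0, 90.0]
force: [0.8, 0.0, -0.2]
grip_width: 0.0425
grip_force: 0.0
```

Run:
```python
from w import *
im,d,W,s=wcloud('w4.png');print(s['eef_pos'],s['time'],s['grip_width'])
for n in('scene','side','wrist'):
    if n!='wrist': im,d=snap(n,n+'4.png');W=cloud(n,d)
    p=W[(im[...,0]>110)&(im[...,1]<90)&(im[...,2]<90)&(np.hypot(W[...,0]-.617,W[...,1]+.22)<.04)]
    if len(p): q=p[p[:,2]>np.percentile(p[:,2],95)-.006];print(n,len(p),p[:,2].max(),q.mean(0),cv2.minEnclosingCircle(q[:,:2].astype(np.float32)))
```

```text
[ 0.616  -0.2198  0.2742] 10.5167 0.042516924497045444
scene 33 0.22903241900835192 [ 0.6156 -0.2185  0.2232] ((0.6148931384086609, -0.21868088841438293), 0.011201687157154083)
side 31 0.2260337852010001 [ 0.6139 -0.2159  0.2236] ((0.6152140498161316, -0.21676985919475555), 0.011075276881456375)
wrist 31 0.2260337852010001 [ 0.6139 -0.2159  0.2236] ((0.6152140498161316, -0.21676985919475555), 0.011075276881456375)
```

The tube stands in the bay with its cap top at 0.225, centred. Next I close the fingers and go to the robot side of the peg.

Call:
{"name": "play_rows", "arguments": {"translation": [[-0.3,-0.1,0],[-0.6,-0.2,0],[-0.7,-0.23,0],[-0.6,-0.2,0],[-0.23,-0.1,0]], "delta_rot": [[0,0,0],[0,0,0],[0,0,0],[0,0,0],[0,0,0]], "grip": [0,0,1,1,1]}}

```text
time: 11.08
eef_pos: [0.4895, -0.2633, 0.2731]
tool_rot: [-179.7, -0.0, 89.8]
force: [-0.7, 0.3, -0.2]
grip_width: 0.0068
grip_force: 0.0
```

Call:
{"name": "play_rows", "arguments": {"translation": [[0,0,0],[0,0,-0.6],[0,0,-0.7],[0,0,-0.7],[0,0,-0.32]], "delta_rot": [[0,0,0],[0,0,0],[0,0,0],[0,0,0],[0,0,0]], "grip": [1,1,1,1,1]}}

```text
time: 11.5
eef_pos: [0.4944, -0.2592, 0.1536]
tool_rot: [-179.8, -0.2, 90.1]
force: [-1.5, 0.2, -1.6]
grip_width: 0.0004
grip_force: 0.0
```

Call:
{"name": "play_rows", "arguments": {"translation": [[0,0,0],[0,0,0],[0,0,0],[0.1,0,0],[0.1,0,0]], "delta_rot": [[0,0,0],[0,0,0],[0,0,0],[0,0,0],[0,0,0]], "grip": [1,1,1,1,1]}}

```text
time: 11.92
eef_pos: [0.5065, -0.2619, 0.1594]
tool_rot: [179.8, 0.1, 90.0]
force: [0.0, 0.5, -0.4]
grip_width: 0.0001
grip_force: 0.0
```

Run:
```python
from h import *
a,d=snap('scene');b,e=snap('side')
cv2.imwrite('pics/g1.png',np.hstack([cv2.resize(a[150:300,170:290],None,fx=3.3,fy=3.3),cv2.resize(b[110:260,260:380],None,fx=3.3,fy=3.3)])[:,:,::-1])
```

```text
(no output)
```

View pics/g1.png

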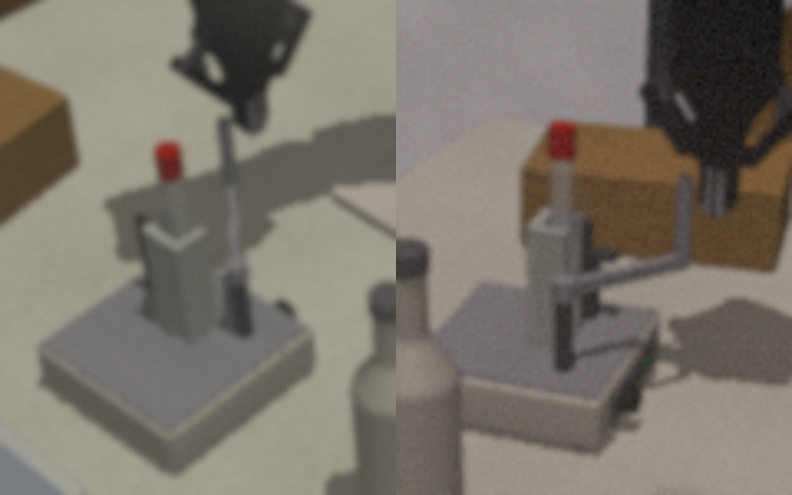

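Left crop: the tube stands in the bay. Right crop: the closed fingers are beside the peg at (685,180), on the robot side and overlapping it in height. Next I push the peg along its arc.

Call:
{"name": "play_rows", "arguments": {"translation": [[0.2,-0.02,0],[0.2,-0.1,0],[0.2,-0.1,0],[0.2,-0.08,0],[0.2,-0.05,0]], "delta_rot": [[0,0,0],[0,0,0],[0,0,0],[0,0,0],[0,0,0]], "grip": [1,1,1,1,1]}}

```text
time: 12.43
eef_pos: [0.5554, -0.2797, 0.1584]
tool_rot: [180.0, 0.0, 90.0]
force: [-0.6, -0.7, -0.8]
grip_width: -0.0003
grip_force: 0.3
```

Call:
{"name": "play_rows", "arguments": {"translation": [[0.2,-0.03,0],[0.2,0,0],[0.1,0,0],[0,0,0],[0,0,0]], "delta_rot": [[0,0,0],[0,0,0],[0,0,0],[0,0,0],[0,0,0]], "grip": [1,1,1,1,1]}}

```text
time: 12.85
eef_pos: [0.5799, -0.2802, 0.1579]
tool_rot: [-180.0, -0.0, 90.0]
force: [-1.1, -0.3, 0.5]
grip_width: -0.0001
grip_force: 0.0
```

Call:
{"name": "play_rows", "arguments": {"translation": [[0.08,0,0],[0,0,0],[0.06,0,0],[0,0,0],[0,0,0]], "delta_rot": [[0,0,0],[0,0,0],[0,0,0],[0,0,0],[0,0,0]], "grip": [1,1,1,1,1]}}

```text
time: 13.27
eef_pos: [0.5836, -0.2806, 0.1577]
tool_rot: [-179.6, -0.1, 89.9]
force: [-7.9, 0.5, 4.8]
grip_width: -0.0003
grip_force: 3.9
```

Call:
{"name": "play_rows", "arguments": {"translation": [[0.04,0,0],[0,0,0],[0,0,0]], "delta_rot": [[0,0,0],[0,0,0],[0,0,0]], "grip": [1,1,1]}}

```text
time: 13.52
eef_pos: [0.5837, -0.2807, 0.1577]
tool_rot: [-179.4, -0.1, 89.9]
force: [-11.3, 1.0, 8.2]
grip_width: -0.0002
grip_force: 5.9
```

Call:
{"name": "play_rows", "arguments": {"translation": [[-0.2,0,0],[-0.6,0,0],[-0.6,0,0.2],[0,0,0.7],[0,0,0.7]], "delta_rot": [[0,0,0],[0,0,0],[0,0,0],[0,0,0],[0,0,0]], "grip": [1,1,1,1,1]}}

```text
time: 13.93
eef_pos: [0.5151, -0.28, 0.237]
tool_rot: [-179.7, -0.2, 89.9]
force: [1.7, -0.8, 0.9]
grip_width: 0.0003
grip_force: 0.0
```

Call:
{"name": "play_rows", "arguments": {"translation": [[-0.3,0,0.6],[0,-0.5,0.4],[0,-0.5,0],[0,-0.5,0],[0,0,0]], "delta_rot": [[0,0,0],[0,0,0],[0,0,0],[0,0,0],[0,0,0]], "grip": [1,1,1,1,1]}}

```text
time: 14.35
eef_pos: [0.5026, -0.3619, 0.2887]
tool_rot: [179.9, 0.3, 89.6]
force: [-0.1, -0.3, -0.6]
grip_width: -0.0001
grip_force: 0.0
```

Run:
```python
from w import *
w,d0,Ww,s=wcloud('w5.png');a,d=snap('scene');b,e=snap('side')
print(s['eef_pos'],s['time'])
R=Ro.from_euler('z',5.3,degrees=True).as_matrix()[:2,:2]
for n,W in(('wrist',Ww),('scene',cloud('scene',d)),('side',cloud('side',e))):
    p=W[(W[...,2]>.165)&(W[...,2]<.19)&(np.hypot(W[...,0]-.6,W[...,1]+.28)<.04)&(W[...,1]<-.25)]
    if len(p): m=np.median(p,0);print(n,'peg',len(p),m,'shaker frame',(m[:2]-[.6168,-.2193])@R)
    c=W[(W[...,2]>.215)&(W[...,2]<.235)&(np.hypot(W[...,0]-.616,W[...,1]+.219)<.03)]
    if len(c): print(n,'cap',len(c),np.median(c,0))
cv2.imwrite('pics/g2.png',np.hstack([cv2.resize(a[150:300,170:290],None,fx=3.3,fy=3.3),cv2.resize(b[110:260,260:380],None,fx=3.3,fy=3.3)])[:,:,::-1])
```

```text
[ 0.5026 -0.3619  0.2887] 14.35
wrist peg 348 [ 0.6008 -0.2809  0.184 ] shaker frame [-0.0216 -0.0598]
wrist cap 914 [ 0.6132 -0.2211  0.2245]
scene peg 35 [ 0.6071 -0.2769  0.1791] shaker frame [-0.015  -0.0564]
scene cap 58 [ 0.618  -0.217   0.2221]
side peg 40 [ 0.6024 -0.2759  0.1774] shaker frame [-0.0195 -0.0551]
side cap 53 [ 0.6129 -0.2142  0.2227]
```

View pics/g2.png

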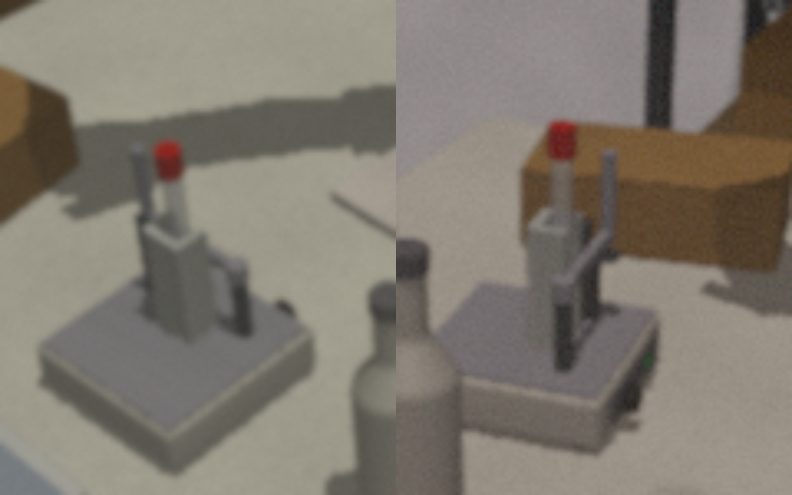

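The gate bar lies across the bay's front with the tube upright behind it. The tool also stopped dead at the expected position under 11 N. I'll make one numeric check of the peg top and the bystanders, then hand in.

Run:
```python
from w import *
im,d,W,s=wcloud()
R=Ro.from_euler('z',5.3,degrees=True).as_matrix()[:2,:2]
p=W[(W[...,2]>.182)&(W[...,2]<.189)&(np.hypot(W[...,0]-.603,W[...,1]+.281)<.02)]
c,r=cv2.minEnclosingCircle(p[:,:2].astype(np.float32));v=(np.array(c)-[.6168,-.2193])@R
print('peg',v,r,'q',np.arctan2(-(v[0]+.018),-(v[1]-.042)))
a,d=snap('side');W=cloud('side',d)
W0=np.load('side0.npz')['W'];D=np.linalg.norm(W-W0,axis=-1)>.02
for n,(x,y) in dict(bottle=(.64,.04),jar=(.45,0),beaker=(.81,.02),dishes=(.37,.25),rack=(.594,.216)).items():
    m=(np.hypot(W0[...,0]-x,W0[...,1]-y)<.05)&(W0[...,2]>.02);print(n,m.sum(),(D&m).sum())
```

```text
peg [-0.0188 -0.0603] 0.006079703103750944 q 0.008250072245461076
bottle 7138 5621
jar 739 0
beaker 375 0
dishes 1825 0
rack 3428 503
```

```bash
python3 -c "
from workcell import robot
print(robot.sign_off())"
```

```text
the job is handed in; nothing more can be done
None
```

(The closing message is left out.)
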